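# Trip the centrifuge's emergency lid release through its hidden hole

### The arm

A 6-joint arm with a two-finger parallel gripper is mounted at the origin on the work surface. World frame = base frame: x ahead of the robot, y to its left, z up, the work surface at z = 0. Lengths are in mm, angles in rad, forces in N, time in s.
With the tool pointing down it reaches from about 350 to 975 mm from the base axis. Payload 7.1 kg.
Tool frame: the origin (TCP) lies at the very end of the fingers, on their centre line; the grasp point (between the pads) lies 19 mm behind it (ctrl.grasp_offset is the distance from the TCP to the grasp point, in mm); z points along the fingers, y is the line along which they close (so a half turn about z gives the same grasp; the last joint's range is limited). The gripper opens to 88 mm and grips with 3 to 60 N. Pads are 20 mm wide; open, the fingers measure 115 mm over their backs; the gripper's body (75 mm by 178 mm) begins 61 mm behind the grasp point.
Start: joints at [-1.312, 0.423, 1.63, -0, 1.089, -0.019], TCP at [171.419, -601.016, 222.675] pointing down, gripper open.
Joint ranges: [-3, 3], [-0.9, 2.11], [0.09, 2.58], [-1.31, 4.45], [0.11, 2.69], [-2.54, 2.54]. Speed limits (rad/s): [2.39, 2.39, 3.01, 3.14, 3.14, 3.14].

### API

Orientations are given as a rotation vector (axis times angle).
In Python, from workcell import ctrl, viewer, ticket, models gives the robot as it stands.
- The arm moves only by the tool play_rows, never from a script. Its arguments are lists of equal length, an entry for each row: "dp": the shift along the world's x, y, z in mm, a list of three; "yaw": the turn about the world's z in degrees. In form: {"dp": [[tx, ty, tz], ...], "yaw": [yaw, ...]}. A call has 1 to 8 rows; each row shifts and turns the commanded pose from where the row before left it; what a row does not reach is not made up. A row lasts 1/12 s, in which the tool goes at most 41.7 mm and 7.16 degrees, less where a joint would pass 70% of its speed; a pose out of reach is approached as far as the arm can. A call is refused whole if a number of a shift passes 41.7 or a number of a turn 7.16, either way. A call with a gripper value outside its range is refused whole. "gripper" is the closure, from 0 (fully open) to 1 (shut), set as the call begins (left out, the last holds). The fingers move at their own pace and stop on an object; the grip force is fixed at half the most. Time passes only in rows, so rows that do not move let the fingers close. It gives the time, the measured TCP pose, the force, the opening and the grip force at its end, in the units of the state.
- ctrl.get_obs(): the state, without advancing time (a new reading comes with each control period).
- viewer.get_image(name): name is "side" or "top" or "wrist"; returns a dict with "pixels" (420x560x3 uint8, red, green, blue), "range_z" (420x560 float32, mm along the optical axis (not along the pixel's ray), 0 where there is no reading), "fx", "fy", "cx", "cy" (pixels), "T" (4x4, takes a point from camera to world coordinates); the wrist camera has in their place "hand_eye" (4x4, takes a point from camera to tool coordinates, whose origin is the TCP and whose axes are the flange's). Camera axes: x right, y up, looking along -z (the intrinsics and any distortion apply to the point x, -y, -z); pixel columns grow to the right and rows downward; lengths in mm; the calibration is good to about 2 mm. A picture is of the moment at which its call begins: read the wrist's pose just before it.
- ticket.close_job(): hands the job in; it is judged then, once.
Trained networks look in a picture, given as the dict that the camera call returned (one of the last four; its "shot" number tells which), for a name from the list of things; names that differ only in an ending like _2 or _b are one class to them, and where a whole thing is asked for, a point or a joint stands for the part that bears it (a point fixed in the world has none). Each returns a list of dicts, best first, with "conf" (0 to 1); they miss things now and then, are a little off and sometimes report something else, mostly with a low value. They report only what shows in the picture. A call takes as long as a camera call. They do not tell look-alikes from the thing itself.
- models.look_for(picture, name): "bbox" ([centre column, centre row, width, height] in pixels, round what is visible of it).
- models.landmark_of(picture, name): "location" ([column, row] in pixels: a listed point, or the origin of a listed thing).
The state is a dict: "t": time; "qpos": joint angles; "qvel": joint speeds; "joint_torque": joint torques, N m; "ee_pos": TCP position; "orientation": TCP orientation; "ft_force": force on the tool from outside, world axes, zero at the start; "moment": the same for the moment, N m; "width": finger opening in mm; "grasp_force": force on a finger pad.
Only numpy, scipy, OpenCV 4.12 (cv2) and the standard library are available. Lean on these libraries where they do the work, as an engineer would, in place of code of your own. Each camera call takes 0.05 s, during which the arm holds its last target. There are 200 camera calls.

### The job

The bench centrifuge has lost power and its lid is locked. Take the release pin out of its stand, feel along the bottom of the groove in the machine's front deck until the pin's tip drops into the hidden release hole, and press down until the lid springs ajar; then hang the pin upright in its stand again. Do not knock over or shift the other things on the table.

Things in the scene. Friction and masses are not known exactly. Their poses are not given: they have to be found in the camera images.
- centrifuge: White bench centrifuge, fixed, 320 mm deep (x) and 260 mm wide (y). Origin: centre of its underside on the table; its -x side is the front, roughly towards the robot. Along the front runs a flat grey deck, top at z = 130 mm, from x = -160 to -92 mm; behind it the lid (x = -88 to +140 mm) rises to 190 mm when shut.
- groove (a point): Centre of the mouth of the groove in the front deck (centrifuge x = -125 mm, y = 0, z = 130 mm; axes as the centrifuge's). It runs along y, 90 mm long, ends upright; its sides slope from a mouth 25 mm wide (x) to a flat black floor 10 mm wide, 8 mm below the deck. In that floor, its centre within 26 mm of the groove's middle along y, is the hole (black in black, place not told).
- catch (a joint): Catch under the hole: angle in rad, 0 at rest, 0.30 fully pressed. The hole is 10 mm long along y, as wide as the floor (10 mm), through a floor 3 mm thick; the catch's sprung pad lies 7 mm below the floor's top. The pad goes down 9 mm at most and lets go of the lid after about 6 mm (0.2 rad), at some 4 to 6 N; it springs back when released.
- lid (a joint): The lid's hinge (along y at the machine's rear): angle in rad, 0 shut and latched, 0.22 fully sprung ajar (the front edge some 50 mm up); a damped spring lifts it, in about a second, once the catch lets go.
- pin: The release pin, 50 to 85 g, upright: a steel shaft 6 mm in diameter and 70 mm long with a round tip, above it a flat collar 40 mm in diameter and 5 mm thick, above that a square grey grip 18 x 18 mm, 40 mm tall. Origin: the very tip; z up along the shaft to the grip, x and y along the grip's sides. At the start it hangs in the stand by its collar.
- pin_grip (a point): Point on the pin's axis in its grip, 97 mm above the tip and 22 mm above the collar's top.
- stand: Fixed plain aluminium round stand, 60 mm in diameter and 78 mm tall, with an upright bore 20 mm in diameter. Origin: centre of its underside. The pin hangs in it with the shaft down the bore and the collar resting on top, its tip 8 mm above the table.
- cup: Bystander: open steel cup, 64 mm in diameter, 85 mm tall, loose. Origin: centre of its underside.
- rack: Bystander: red tube rack full of capped tubes, 80 x 200 mm, about 115 mm tall, loose. Origin: centre of its underside.
- sanitizer: Bystander: white bottle, 66 mm in diameter, 170 mm tall, loose. Origin: centre of its underside.
- tape: Bystander: roll of tape lying flat, 70 mm in diameter, 19 mm tall, loose. Origin: centre of its underside.
- marker: Bystander: black marker pen lying flat, 125 mm long (x), 13 mm thick, loose. Origin: centre of its underside.
Mind the look-alikes: they are no part of the job. Leave any red look-alike of the pin alone. What is shaped like the stand but red is not meant.

How it is judged (in metres and radians):
On the way, in this order (a step that is already met when the one before it is completed fails the run):
1. the pin is lifted out of its stand (its tip above the stand's top) (z of pin in the frame of stand above 0.085 m), for 0.1 s.
2. the pin's tip is down in the release hole (more than 8 mm below the groove's floor, over the groove) and presses the catch past 0.1 rad (z of pin in the frame of centrifuge below 0.114 m and horizontal distance between pin and groove below 0.045 m and value of joint catch above 0.1 rad), for 0.05 s.
At the end, for the whole second after the job is handed in: The lid stands ajar (hinge above 0.12 rad) and the pin hangs at rest in its stand: tip within 12 mm of the stand's axis and no more than 12 mm above the table, tilted less than 0.12 rad, collar on the stand's top (value of joint lid above 0.12 rad and horizontal distance between pin and stand below 0.012 m and z of pin in the frame of stand below 0.012 m and angle between pin's own z axis and vertical below 0.12 rad and linear speed of pin below 0.02 m/s); the robot touches nothing.
It fails at once if a bystander (cup, rack, sanitizer, tape, marker) is shifted by more than 30 mm (distance of any of cup, rack, sanitizer, tape, marker from where it was at the start of the episode above 0.03 m).
It fails at once if the cup or the bottle is knocked over (angle between any of cup, sanitizer's own z axis and vertical above 0.6 rad).
It also fails if it takes over 59 s, if anything falls off the work surface, if the arm or the gripper's body presses on something with over 40 N, if the wrist force passes 120 N, or if a joint passes its speed limit or range.

## Working session

There is one attempt and no reset: what is moved stays moved. The work goes in short steps, Python scripts to look and compute and a tool call to move; the robot and the scene stay as the last step left them, time stands still between calls to the robot, and variables do not carry over. Pictures are saved under pics/ and viewed, at most 10 in all, crops included, and the job is handed in when it is done.

Besides the shell and the picture viewer there is one more tool, called in YAML: its name, and indented under it one key for each argument. play_rows: Moves the arm, as the interface text tells. Its arguments: {"type":"object","properties":{"dp":{"type":"array"},"yaw":{"type":"array"},"gripper":{"type":"number"}},"required":["dp","yaw"]}

```bash
mkdir -p pics
cat > h.py <<'E'
import numpy as np, cv2
from workcell import ctrl, viewer, ticket, models
from scipy.spatial.transform import Rotation as R
def shot(n):
    o=ctrl.get_obs(); p=viewer.get_image(n)
    if 'T' not in p or n=='wrist':
        W=np.eye(4); W[:3,:3]=R.from_rotvec(o['orientation']).as_matrix(); W[:3,3]=o['ee_pos']
        p['W']=W@np.array(p['hand_eye'])
    else: p['W']=np.array(p['T'])
    return p
def ray(p,c,r):
    d=p['W'][:3,:3]@np.array([(c-p['cx'])/p['fx'],-(r-p['cy'])/p['fy'],-1.]); return p['W'][:3,3],d
def atz(p,c,r,z):
    o,d=ray(p,c,r); return o+d*(z-o[2])/d[2]
def atd(p,c,r):
    o,d=ray(p,c,r); return o+d*p['range_z'][int(round(r)),int(round(c))]
def cloud(p):
    v,u=np.mgrid[0:420,0:560]; k=p['range_z']
    d=np.stack([(u-p['cx'])/p['fx'],-(v-p['cy'])/p['fy'],-np.ones_like(k)],-1)*k[...,None]
    return d@p['W'][:3,:3].T+p['W'][:3,3]
def save(p,f): cv2.imwrite('pics/'+f,p['pixels'][:,:,::-1])
E
python3 - <<'E'
from h import *
o=ctrl.get_obs(); print(o, ctrl.grasp_offset)
a=shot('top'); b=shot('side')
im=np.hstack([a['pixels'],b['pixels']]); im=cv2.resize(im,(800,300),interpolation=cv2.INTER_AREA)
save(a,'top.png'); save(b,'side.png')
print([k for k in a if k not in('pixels','range_z')])
for n,p in(('top',a),('side',b)):
  for k in ['centrifuge','pin','stand','cup','rack','sanitizer','tape','marker']:
    print(n,k,[(np.round(x['bbox']),round(x['conf'],2),np.round(atd(p,*np.clip(x['bbox'][:2],0,419)))) for x in models.look_for(p,k)[:3]])
  for k in ['groove','pin_grip','stand','centrifuge']:
    z={'groove':130,'pin_grip':105,'stand':0,'centrifuge':0}[k]
    print(n,k,[(np.round(x['location']),round(x['conf'],2),np.round(atz(p,*x['location'],z))) for x in models.landmark_of(p,k)[:3]])
E
```

```text
{'t': 0.0, 'qpos': array([-1.31201257e+00,  4.23797554e-01,  1.63068541e+00,  2.94433319e-05,
        1.08858972e+00, -1.89895307e-02]), 'qvel': array([-1.45047537e-03, -1.04035296e-03,  6.10762672e-04,  2.25240152e-03,
        3.31470547e-05,  1.31996026e-03]), 'joint_torque': array([ 2.78599597e-03, -5.44619787e+01, -2.73668200e+01,  6.44697645e-02,
        2.27323745e-02, -1.10122014e-04]), 'ee_pos': array([ 171.28248456, -600.50032573,  221.93052563]), 'orientation': array([-3.10988608e+00, -4.34698739e-01,  2.37294587e-04]), 'ft_force': array([ 0.39010245, -0.50147726, -0.89943035]), 'moment': array([ 0.03617962, -0.0124027 ,  0.06299586]), 'grasp_force': 0.0, 'width': 87.61422075320709} 18.700000000000003
['fx', 'fy', 'cx', 'cy', 'T', 'shot', 'W']
top centrifuge [(array([259., 200.,  95., 118.]), 0.61, array([573.,  46., 193.])), (array([260., 185.,  87.,  79.]), 0.32, array([614.,  43., 195.]))]
top pin [(array([172., 230.,  15.,  11.]), 0.65, array([508., 305.,  81.])), (array([158., 256.,  15.,  11.]), 0.47, array([432., 346.,  81.]))]
top stand [(array([161., 258.,  24.,  2
[... 1466 characters left out ...]
50., 221., 135., 129.]), 0.66, array([522., 117., 164.]))]
side sanitizer [(array([375., 135.,  24.,  44.]), 0.79, array([ 523., -514.,  107.]))]
side tape [(array([277., 323.,  25.,  20.]), 0.8, array([327., 224.,  -0.]))]
side marker [(array([362., 232.,  32.,  24.]), 0.53, array([ 335., -176.,   14.]))]
side groove [(array([274., 226.]), 0.88, array([483.,  67., 130.]))]
side pin_grip [(array([206., 311.]), 0.75, array([436., 355., 105.])), (array([200., 284.]), 0.67, array([506., 315., 105.]))]
side stand [(array([212., 332.]), 0.91, array([434., 354.,   0.])), (array([178., 318.]), 0.66, array([531., 388.,   0.]))]
side centrifuge [(array([250., 229.]), 0.76, array([609.,  45.,   0.]))]
```

View pics/top.png

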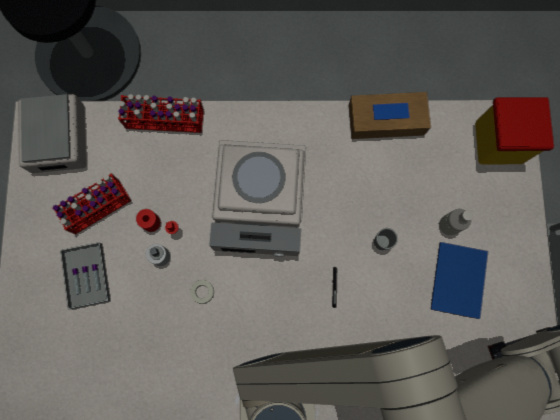

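View pics/side.png

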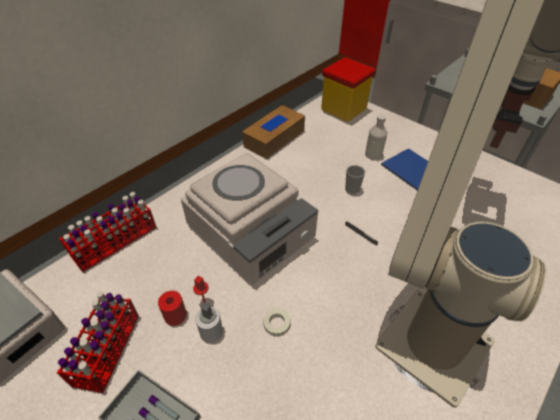

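The top view shows the centrifuge centred near (258,200), with its groove at about (255,237). The grey stand holding the grey pin is at about (158,256). The red look-alikes are the pin at (172,228) and the stand at (148,220). From the side view, the real stand is at about (434,354) mm.

play_rows:
  dp:
    - [17,22,11]
    - [17,22,11]
    - [17,22,11]
    - [17,22,11]
    - [17,22,11]
    - [17,22,11]
    - [17,22,11]
    - [17,22,11]
  yaw: [4.5,4.5,4.5,4.5,4.5,4.5,4.5,4.5]
  gripper: 0

```text
t: 1.97
ee_pos: [308.0, -423.8, 311.3]
orientation: [2.822, 1.38, 0.0]
ft_force: [1.0, -0.2, 0.0]
width: 88.1
grasp_force: 0.0
```

play_rows:
  dp:
    - [17,22,11]
    - [17,22,11]
    - [17,22,11]
    - [17,22,11]
    - [17,22,11]
    - [17,22,11]
    - [1,28,0]
    - [1,28,0]
  yaw: [4.5,4.5,4.5,4.5,4.5,4.5,4.5,4.5]

```text
t: 2.63
ee_pos: [412.3, -236.0, 377.4]
orientation: [2.256, 2.185, 0.001]
ft_force: [0.3, 1.1, -0.3]
width: 88.0
grasp_force: 0.0
```

play_rows:
  dp:
    - [1,28,0]
    - [1,28,0]
    - [1,28,0]
    - [1,28,0]
    - [1,28,0]
    - [1,28,0]
    - [1,28,0]
    - [1,28,0]
  yaw: [4.5,4.5,4.5,4.5,4.5,4.5,4.5,4.5]

```text
t: 3.3
ee_pos: [419.1, -11.7, 376.9]
orientation: [1.472, 2.775, 0.0]
ft_force: [0.1, 0.2, -0.6]
width: 88.1
grasp_force: 0.0
```

Run:
```python
from h import *
for i in range(1):
  o=ctrl.get_obs(); print(o['t'],o['ee_pos'],o['orientation'],o['qpos'])
p=shot('wrist'); save(p,'w1.png'); print(np.round(p['hand_eye'],2),p['fx'])
np.savez('w1.npz',W=p['W'],r=p['range_z'],px=p['pixels'],i=[p['fx'],p['fy'],p['cx'],p['cy']])
for x in models.landmark_of(p,'groove'): print(x, atz(p,*x['location'],130))
C=cloud(p); m=(abs(C[...,2]-130)<5)&(p['range_z']>0); print(m.sum())
```

```text
3.3 [419.14212909 -11.69801802 376.88250032] [1.47151585e+00 2.77506621e+00 3.76697013e-04] [-5.62873425e-02 -6.17013090e-02  1.86667443e+00  1.49108295e-06
  1.33604892e+00 -6.51955735e-01]
[[  -0.      0.96    0.28   78.2 ]
 [   1.      0.     -0.      1.77]
 [  -0.      0.28   -0.96 -161.57]
 [   0.      0.      0.      1.  ]] 297.4537049088189
{'location': [345.7, 161.4], 'conf': 0.58} [480.45266531  62.93950274 130.        ]
9256
```

View pics/w1.png

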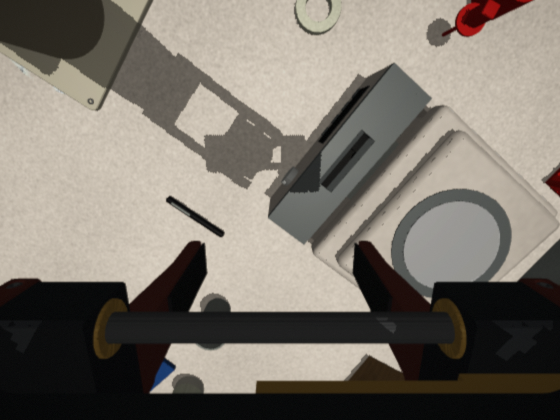

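The wrist view shows the deck and groove clearly, with the groove centre at about (347,160).

Run:
```python
from h import *
d=np.load('w1.npz'); p=dict(W=d['W'],range_z=d['r'],fx=d['i'][0],fy=d['i'][1],cx=d['i'][2],cy=d['i'][3])
C=cloud(p); px=d['px'].astype(int)
m=(abs(C[...,2]-130)<6)&(d['r']>0); n,l,s,_=cv2.connectedComponentsWithStats(m.astype(np.uint8))
k=1+np.argmax(s[1:,4]); P=C[l==k]; print('z',np.median(P[:,2]),len(P))
r=cv2.minAreaRect(P[:,:2].astype(np.float32)); print(r)
# groove: dark pixels inside
box=np.zeros((420,560),np.uint8); pts=np.argwhere(l==k)[:,::-1]; cv2.fillConvexPoly(box,cv2.convexHull(pts.astype(np.int32)),1)
box=cv2.erode(box,np.ones((9,9)))
g=(px.sum(2)<130)&(box>0); n,l2,s,c=cv2.connectedComponentsWithStats(g.astype(np.uint8))
for i in range(1,n):
  if s[i,4]>40:
    q=np.argwhere(l2==i)[:,::-1]; Q=np.array([atz(p,*a,126)[:2] for a in q],np.float32)
    print(s[i,4],c[i],cv2.minAreaRect(Q), np.percentile(C[l2==i][:,2],[5,50,95]))
```

```text
z 129.26192420801488 9004
((479.2181091308594, 63.37555694580078), (260.2095031738281, 68.7376708984375), 85.91460418701172)
461 [345.12798265 159.7483731 ] ((479.4158630371094, 62.85845947265625), (88.86723327636719, 9.960880279541016), 85.8885498046875) [114.10138437 121.12104185 122.57526005]
325 [310.28615385 180.46769231] ((459.8627624511719, 15.510604858398438), (49.42046356201172, 22.492725372314453), 86.0908432006836) [127.84228997 129.31132039 130.56643825]
```

play_rows:
  dp:
    - [2,38,0]
    - [2,38,0]
    - [2,38,0]
    - [2,38,0]
    - [2,38,0]
    - [2,38,0]
    - [0,38,0]
    - [0,30,0]
  yaw: [5,5,5,5,5,5,5,5]

```text
t: 4.07
ee_pos: [431.7, 284.8, 376.7]
orientation: [0.434, 3.111, 0.0]
ft_force: [0.8, -0.5, 1.1]
width: 87.7
grasp_force: 0.0
```

play_rows:
  dp:
    - [0,0,-25]
    - [0,0,-25]
    - [0,0,-25]
    - [0,0,-25]
    - [0,0,0]
    - [0,0,0]
  yaw: [5,0,0,0,0,0]

```text
t: 4.57
ee_pos: [431.3, 282.1, 276.1]
orientation: [-0.305, -3.125, 0.003]
ft_force: [-0.1, -0.2, 0.3]
width: 88.0
grasp_force: 0.0
```

Run:
```python
from h import *
o=ctrl.get_obs(); print(o['t'],o['ee_pos'],o['orientation'],o['qpos'])
p=shot('wrist'); save(p,'w2.png')
np.savez('w2.npz',W=p['W'],r=p['range_z'],px=p['pixels'],i=[p['fx'],p['fy'],p['cx'],p['cy']])
for n,z in(('pin_grip',105),('pin',8),('stand',0)):
  for x in models.landmark_of(p,n): print(n,x, atz(p,*x['location'],z))
```

```text
4.5667 [431.29503478 282.12291543 276.05832906] [-3.05080365e-01 -3.12470866e+00  2.78148600e-03] [ 5.56286211e-01  1.99694305e-01  1.81592173e+00 -1.94131837e-04
  1.12866155e+00 -8.19774127e-01]
pin_grip {'location': [313.7, 251.3], 'conf': 0.82} [511.20714198 310.55994834 105.        ]
pin_grip {'location': [342.6, 191.8], 'conf': 0.77} [444.58351326 354.9661613  105.        ]
pin {'location': [308.7, 227.1], 'conf': 0.81} [515.05324026 312.91075929   8.        ]
pin {'location': [326.2, 173.7], 'conf': 0.71} [438.87077501 351.52866828   8.        ]
stand {'location': [329.2, 171.2], 'conf': 0.63} [437.58051585 357.40795475   0.        ]
```

View pics/w2.png

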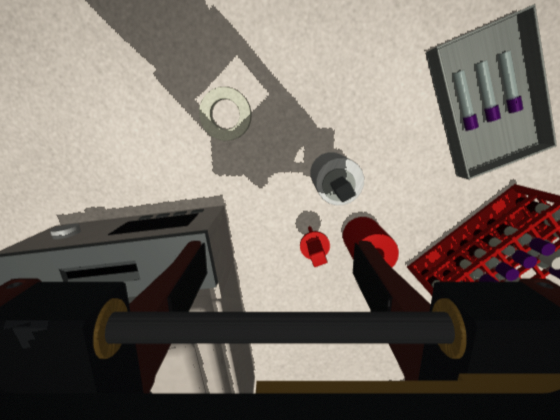

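The grey pin's grip shows at about (343,190), with the stand around it at (337,180). The red pin at (315,248) and red stand at (370,240) are off to one side.

Run:
```python
from h import *
def ld(f):
  d=np.load(f); return dict(W=d['W'],range_z=d['r'],pixels=d['px'],fx=d['i'][0],fy=d['i'][1],cx=d['i'][2],cy=d['i'][3])
p=ld('w2.npz'); C=cloud(p); s=np.hypot(C[...,0]-440,C[...,1]-355)<45
for a,b in((117,127),(100,117),(80,90),(73,80)):
  m=s&(C[...,2]>a)&(C[...,2]<b); P=C[m]; print(a,b,len(P))
  if len(P)>5: print(np.median(P,0),cv2.minAreaRect(P[:,:2].astype(np.float32)),cv2.minEnclosingCircle(P[:,:2].astype(np.float32)))
m=s&(C[...,2]>117); print(np.round(C[m][:,2]).astype(int)[:40])
p=ld('w1.npz'); C=cloud(p)
u=np.array([.0715,.9974]); v=np.array([.9974,-.0715]); D=C[...,:2]-np.array([480,63])
a=D@u; b=D@v
m=(abs(b)<4)&(abs(a)<44)
for t in range(-44,44,4):
  k=m&(a>=t)&(a<t+4); print(t,k.sum(),np.round(np.sort(C[k][:,2]),0)[:12])
```

```text
117 127 276
[439.49172624 354.90347875 122.13360801] ((440.2252502441406, 355.1781311035156), (18.04887580871582, 18.033489227294922), 18.139680862426758) ((440.1396179199219, 354.9456481933594), 11.345680236816406)
100 117 71
[432.71217081 350.81675012 109.06392575] ((437.0738220214844, 349.9106750488281), (10.860322952270508, 22.778226852416992), 61.17653274536133) ((439.5983581542969, 354.498291015625), 11.390862464904785)
80 90 497
[433.51823281 349.76733746  82.47374709] ((439.1927795410156, 354.70684814453125), (36.90655517578125, 39.78482437133789), 28.645755767822266) ((440.6275939941406, 355.33380126953125), 20.206480026245117)
73 80 931
[428.28585541 360.84760944  77.2816531 ] ((437.94122314453125, 357.83551025390625), (57.92912673950195, 58.5718879699707), 81.716552734375) ((438.1928405761719, 358.16217041015625), 29.87864112854004)
[117 120 120 118 119 121 122 121 117 119 121 123 122 122 121 121 119 120
 121 121 122 123 123 124 123 122 120 119 118 120 122 123 121 122 123 122
 122 123 122 122]
-44 15 [119. 120. 120. 120. 121. 121. 121. 121. 121. 121. 121. 121.]
-40 15 [120
[... 721 characters left out ...]
. 121. 121. 121. 121.]
4 16 [120. 120. 120. 121. 121. 121. 121. 122. 122. 122. 122. 122.]
8 14 [113. 114. 114. 114. 115. 115. 115. 116. 120. 120. 120. 121.]
12 15 [113. 113. 113. 114. 114. 114. 114. 114. 114. 114. 114. 115.]
16 15 [114. 114. 114. 115. 115. 115. 115. 115. 116. 116. 116. 120.]
20 19 [120. 120. 120. 121. 121. 121. 121. 121. 121. 121. 121. 121.]
24 18 [120. 120. 121. 121. 121. 121. 121. 121. 121. 121. 121. 122.]
28 16 [120. 121. 121. 121. 121. 121. 121. 121. 122. 122. 122. 122.]
32 18 [120. 120. 120. 121. 121. 122. 122. 122. 122. 122. 122. 122.]
36 19 [119. 120. 120. 120. 121. 121. 121. 121. 121. 121. 121. 122.]
40 16 [119. 120. 120. 120. 121. 121. 121. 121. 122. 122. 122. 122.]
```

play_rows:
  dp:
    - [2,15,0]
    - [2,15,0]
    - [2,15,0]
    - [2,15,0]
    - [1,13,0]
    - [0,0,-35]
    - [0,0,-35]
    - [0,0,-35]
  yaw: [5.9,5.9,5.9,5.9,5.7,0,0,0]

```text
t: 5.43
ee_pos: [441.7, 357.1, 172.7]
orientation: [-0.497, 3.098, 0.004]
ft_force: [0.0, -0.1, -0.9]
width: 87.9
grasp_force: 0.0
```

play_rows:
  dp:
    - [0,0,-20]
    - [0,0,0]
    - [0,0,0]
    - [0,0,0]
  yaw: [0,0,0,0]

```text
t: 5.77
ee_pos: [441.7, 356.9, 153.8]
orientation: [-0.497, 3.099, 0.002]
ft_force: [0.2, 0.1, 1.2]
width: 87.7
grasp_force: 0.0
```

Run:
```python
from h import *
o=ctrl.get_obs(); print(o['t'],o['ee_pos'],o['orientation'])
y=R.from_rotvec(o['orientation']).as_matrix(); print(np.degrees(np.arctan2(y[1,1],y[0,1])), y[:,2])
p=shot('wrist'); C=cloud(p)
m=(np.hypot(C[...,0]-440,C[...,1]-355)<20)&(C[...,2]>117)&(C[...,2]<128); P=C[m]; print(len(P))
if len(P)>5: print(np.median(P,0),cv2.minAreaRect(P[:,:2].astype(np.float32)))
```

```text
5.7667 [441.73769663 356.9212101  153.76486729] [-4.96639286e-01  3.09918323e+00  2.45104754e-03]
108.20840759131403 [ 0.00258461  0.00199591 -0.99999467]
661
[439.36987459 354.73918235 122.17783523] ((440.185791015625, 354.9837951660156), (17.997968673706055, 17.64730453491211), 18.69662857055664)
```

play_rows:
  dp:
    - [-1.5,-2,0]
    - [0,0,-20]
    - [0,0,-20]
    - [0,0,-15]
    - [0,0,-10]
    - [0,0,0]
    - [0,0,0]
  yaw: [0,0,0,0,0,0,0]

```text
t: 6.4
ee_pos: [439.2, 354.2, 87.3]
orientation: [-0.497, 3.102, 0.0]
ft_force: [0.4, 0.0, 0.2]
width: 87.7
grasp_force: 0.0
```

play_rows:
  dp:
    - [0,0,0]
    - [0,0,0]
    - [0,0,0]
    - [0,0,0]
    - [0,0,0]
    - [0,0,0]
    - [0,0,0]
    - [0,0,0]
  yaw: [0,0,0,0,0,0,0,0]
  gripper: 1

```text
t: 7.07
ee_pos: [438.9, 354.0, 86.7]
orientation: [0.497, -3.102, 0.0]
ft_force: [0.5, -0.2, -0.2]
width: 37.9
grasp_force: 0.0
```

play_rows:
  dp:
    - [0,0,0]
    - [0,0,0]
    - [0,0,0]
    - [0,0,0]
    - [0,0,0]
    - [0,0,0]
    - [0,0,0]
    - [0,0,0]
  yaw: [0,0,0,0,0,0,0,0]

```text
t: 7.73
ee_pos: [438.9, 353.9, 86.6]
orientation: [0.497, -3.102, 0.0]
ft_force: [1.2, -0.2, -0.2]
width: 17.9
grasp_force: 30.0
```

play_rows:
  dp:
    - [0,0,10]
    - [0,0,25]
    - [0,0,35]
    - [0,0,35]
    - [0,0,35]
    - [0,0,35]
    - [0,0,25]
    - [0,0,0]
  yaw: [0,0,0,0,0,0,0,0]

```text
t: 8.4
ee_pos: [441.2, 355.8, 293.6]
orientation: [-0.496, 3.093, 0.008]
ft_force: [1.0, 0.5, -0.0]
width: 18.2
grasp_force: 30.0
```

play_rows:
  dp:
    - [4,-20,0]
    - [5,-34,0]
    - [5,-38,0]
    - [5,-38,0]
    - [5,-38,0]
    - [5,-38,0]
    - [5,-35,0]
    - [5,-35,0]
  yaw: [-2.8,-2.8,-2.8,-2.8,-2.8,-2.8,-2.8,-2.7]

```text
t: 9.07
ee_pos: [477.3, 76.1, 286.5]
orientation: [-0.116, -3.139, 0.0]
ft_force: [0.8, -0.0, -0.3]
width: 18.1
grasp_force: 30.0
```

play_rows:
  dp:
    - [2,0,0]
    - [0,0,0]
    - [0,0,0]
    - [0,0,0]
  yaw: [0,0,0,0]

```text
t: 9.4
ee_pos: [479.6, 78.9, 286.5]
orientation: [-0.11, -3.139, -0.0]
ft_force: [-0.4, 1.1, 0.0]
width: 17.8
grasp_force: 30.0
```

Run:
```python
from h import *
o=ctrl.get_obs(); print(o['t'],o['ee_pos'],o['orientation'],o['ft_force'],o['width'])
y=R.from_rotvec(o['orientation']).as_matrix(); print(np.degrees(np.arctan2(y[1,1],y[0,1])), y[:,2])
p=shot('wrist'); save(p,'w3.png'); C=cloud(p)
u=np.array([.0715,.9974]); v=np.array([.9974,-.0715]); D=C[...,:2]-np.array([480,63])
a=D@u; b=D@v
m=(abs(b)<20)&(abs(a)<60)
f=m&(C[...,2]<124)&(C[...,2]>118); print('floor',f.sum())
if f.sum()>8: print(cv2.minAreaRect(C[f][:,:2].astype(np.float32)))
f=m&(C[...,2]<117)&(C[...,2]>110); print('hole',f.sum())
if f.sum()>3: print(cv2.minAreaRect(C[f][:,:2].astype(np.float32)))
f=(abs(C[...,2]-130)<4)&(abs(b)<45)&(abs(a)<150); print('deck',cv2.minAreaRect(C[f][:,:2].astype(np.float32)))
```

```text
9.4 [479.57972468  78.87556167 286.50292741] [-1.09795860e-01 -3.13915241e+00 -3.94077133e-04] [-0.39643014  1.09145952  0.0149368 ] 17.79100598156408
85.99364370586831 [-5.11595770e-04  2.68966010e-04 -9.99999833e-01]
floor 963
((480.27783203125, 62.60904312133789), (89.85326385498047, 17.29979133605957), 85.95647430419922)
hole 72
((482.28424072265625, 76.73619842529297), (9.241244316101074, 8.635459899902344), 86.04266357421875)
deck ((478.58880615234375, 62.817596435546875), (260.7760009765625, 68.06684112548828), 85.93611145019531)
```

View pics/w3.png

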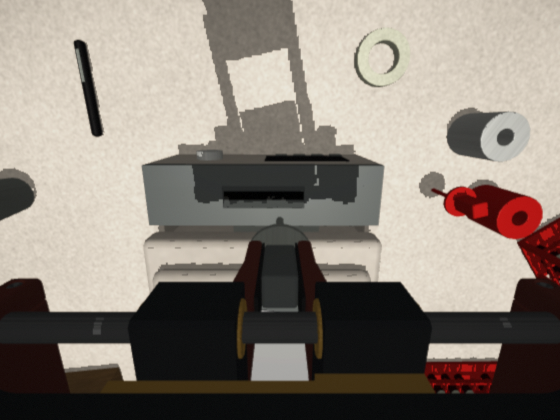

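The pin is held. Its tip shows at about (279,218), above the groove at (263,197). The empty stand's top is at (503,136).

Run:
```python
from h import *
p=shot('wrist'); C=cloud(p); print(ctrl.get_obs()['ee_pos'])
print('tip@208',atz(p,279,219,210), [C[r,c].round(1) for r in range(216,228,2) for c in (277,279,281)])
m=(C[...,2]>190)&(C[...,2]<225)&(np.hypot(C[...,0]-481,C[...,1]-78)<15)
q=np.argwhere(m); print(len(q)); 
if len(q): print(np.median(C[m],0),C[m].min(0),C[m].max(0))
m=(C[...,2]>74)&(C[...,2]<81)&(np.hypot(C[...,0]-438,C[...,1]-358)<50); P=C[m][:,:2].astype(np.float32)
print('stand',len(P),np.median(C[m],0),cv2.minEnclosingCircle(P),cv2.minAreaRect(P),P.mean(0))
```

```text
[479.62136264  79.10883504 286.55838166]
tip@208 [481.02048189  80.51384557 210.        ] [array([503.8,  76.6, 128.8]), array([478.2,  80.7, 210.5]), array([503.8,  81.1, 129.8]), array([479.3,  79. , 212.3]), array([478.6,  80.7, 214.8]), array([478.9,  82.3, 214.1]), array([478.9,  79. , 218.7]), array([478.2,  80.7, 221.1]), array([478.8,  82.3, 219.7]), array([478.9,  79.1, 224. ]), array([478.3,  80.7, 225.9]), array([478.9,  82.3, 224.5]), array([461.5,  80.7, 279.4]), array([461.2,  81.9, 280.4]), array([461.7,  83.1, 279.3]), array([461.8,  80.7, 282.1]), array([461.7,  81.9, 282.7]), array([461.7,  83.1, 282.9])]
44
[478.8738705   81.11658404 217.6394342 ] [477.95703938  78.0511027  209.61845799] [480.9859713   83.88024941 224.6172803 ]
stand 1793 [437.34314824 356.84539854  77.32444473] ((438.7152099609375, 357.5768737792969), 30.430818557739258) ((438.2310485839844, 357.49078369140625), (58.62443923950195, 58.45632553100586), 8.207554817199707) [437.61148 356.7759 ]
```

play_rows:
  dp:
    - [1,-1,-10]
    - [1,-1,-18]
    - [1,-1,-18]
    - [0,0,-14]
    - [0,0,-8]
    - [0,0,0]
    - [0,0,0]
    - [0,0,0]
  yaw: [0,0,0,0,0,0,0,0]

```text
t: 10.17
ee_pos: [483.4, 75.3, 219.2]
orientation: [0.111, 3.139, 0.0]
ft_force: [0.7, -0.4, 0.2]
width: 18.1
grasp_force: 30.0
```

Run:
```python
from h import *
o=ctrl.get_obs(); print(o['ee_pos'],o['ft_force'])
p=shot('wrist'); C=cloud(p); im=cv2.resize(p['pixels'][130:270,190:370],None,fx=4,fy=4,interpolation=cv2.INTER_CUBIC)
cv2.imwrite('pics/w4.png',im[:,:,::-1])
m=(C[...,2]>137)&(C[...,2]<160)&(np.hypot(C[...,0]-481,C[...,1]-78)<15)
print(m.sum(),np.median(C[m],0),C[m].min(0),C[m].max(0))
D=C[...,:2]-np.array([480,63]); a=D@[.0715,.9974]; b=D@[.9974,-.0715]
f=(abs(b)<20)&(abs(a)<60)&(C[...,2]<124)&(C[...,2]>118); print(f.sum(),cv2.minAreaRect(C[f][:,:2].astype(np.float32)))
f=(abs(b)<20)&(abs(a)<60)&(C[...,2]<117)&(C[...,2]>110); print(f.sum(),C[f].round(1)[:20])
```

```text
[483.38010783  75.26849924 219.23948386] [ 0.72296679 -0.35057557  0.17644844]
46 [482.55876424  77.34592427 150.21418088] [481.77739538  74.30350498 142.17840909] [484.80074323  80.10669021 158.64551804]
1473 ((480.2575378417969, 62.635643005371094), (90.52014923095703, 17.748441696166992), 84.60047912597656)
108 [[478.2  72.6 114.6]
 [478.4  73.5 114.3]
 [478.7  74.4 113.4]
 [478.6  75.3 113.8]
 [478.6  76.2 114.2]
 [478.7  77.2 114. ]
 [478.4  78.1 115.6]
 [478.3  79.  116.1]
 [479.1  79.9 113.5]
 [478.8  80.9 114.7]
 [478.9  81.8 114.5]
 [479.4  72.4 113.7]
 [479.3  73.4 114.4]
 [479.4  74.3 114.4]
 [479.3  75.3 114.8]
 [479.4  76.2 114.9]
 [479.8  77.1 113.5]
 [479.5  78.  114.8]
 [479.8  78.9 113.9]
 [479.8  79.9 114.2]]
```

View pics/w4.png

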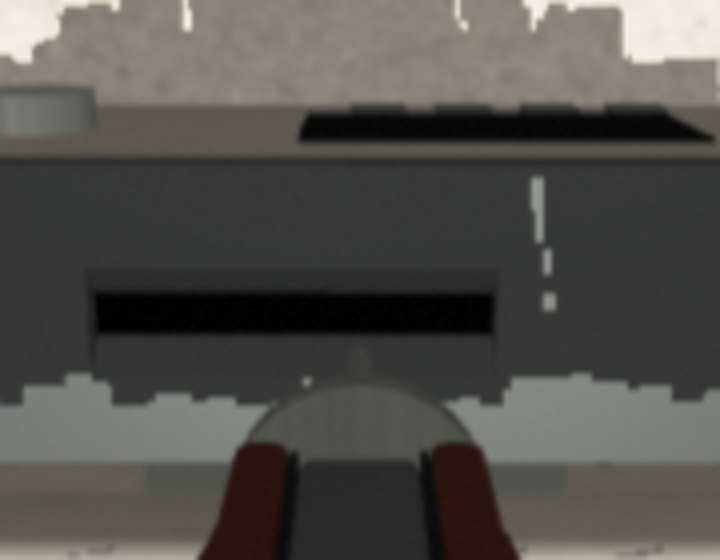

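The crop shows the shaft tip at about (360,350), just above the groove. In the same camera the shaft is at y≈77.3 and the hole at y≈77, so they line up.

play_rows:
  dp:
    - [1,0,-4]
    - [0,0,-4]
    - [0,0,-4]
    - [0,0,-2]
    - [0,0,-2]
    - [0,0,0]
    - [0,0,0]
  yaw: [0,0,0,0,0,0,0]

```text
t: 10.8
ee_pos: [483.9, 75.0, 202.5]
orientation: [-0.112, -3.139, 0.0]
ft_force: [0.4, -0.2, -1.5]
width: 17.9
grasp_force: 30.0
```

play_rows:
  dp:
    - [0,0,-1]
    - [0,0,-1]
    - [0,0,-1]
    - [0,0,-1]
    - [0,0,0]
    - [0,0,0]
  yaw: [0,0,0,0,0,0]

```text
t: 11.3
ee_pos: [483.8, 75.0, 199.7]
orientation: [-0.112, -3.139, -0.0]
ft_force: [-4.4, 0.4, 11.2]
width: 17.8
grasp_force: 30.0
```

play_rows:
  dp:
    - [0,0,1.5]
    - [-1,0,0]
    - [-1,0,0]
    - [0,0,0]
    - [0,0,0]
  yaw: [0,0,0,0,0]

```text
t: 11.72
ee_pos: [481.9, 75.0, 200.0]
orientation: [-0.112, -3.14, 0.0]
ft_force: [-1.0, -0.0, -1.1]
width: 17.4
grasp_force: 30.0
```

play_rows:
  dp:
    - [0,0,-1]
    - [0,0,-1]
    - [0,0,-0.5]
    - [0,0,0]
    - [0,0,0]
  yaw: [0,0,0,0,0]

```text
t: 12.13
ee_pos: [481.8, 75.0, 197.5]
orientation: [-0.112, -3.139, 0.0]
ft_force: [-0.1, 0.1, -0.8]
width: 17.9
grasp_force: 30.0
```

It's in the hole: the tip is at about 119 mm, below the floor, with no force on it. Press next.

play_rows:
  dp:
    - [0,0,-1.5]
    - [0,0,-1.5]
    - [0,0,-1.5]
    - [0,0,-1.5]
    - [0,0,0]
    - [0,0,0]
  yaw: [0,0,0,0,0,0]

```text
t: 12.63
ee_pos: [481.1, 75.0, 191.6]
orientation: [-0.112, -3.138, -0.0]
ft_force: [-3.2, 0.4, 5.2]
width: 18.1
grasp_force: 30.0
```

play_rows:
  dp:
    - [0,0,-1]
    - [0,0,-1]
    - [0,0,-1]
    - [0,0,0]
    - [0,0,0]
  yaw: [0,0,0,0,0]

```text
t: 13.05
ee_pos: [480.7, 75.1, 188.7]
orientation: [-0.112, -3.137, 0.0]
ft_force: [-4.5, 0.1, 7.2]
width: 17.7
grasp_force: 30.0
```

play_rows:
  dp:
    - [-0.5,0,-1]
    - [-0.5,0,-1]
    - [0,0,0]
    - [0,0,0]
    - [0,0,0]
  yaw: [0,0,0,0,0]

```text
t: 13.47
ee_pos: [479.7, 75.1, 186.7]
orientation: [-0.112, -3.137, -0.0]
ft_force: [-4.7, 1.2, 7.3]
width: 18.2
grasp_force: 30.0
```

```bash
cat > lid.py <<'E'
from h import *
o=ctrl.get_obs(); print(o['t'],o['ee_pos'],o['ft_force'])
p=shot('side'); C=cloud(p)
D=C[...,:2]-np.array([480,63]); a=D@[.0715,.9974]; b=D@[.9974,-.0715]
for lo,hi in((45,65),(100,120),(200,220)):
  m=(b>lo)&(b<hi)&(a>-110)&(a<110)&(C[...,2]<260); print(lo,np.percentile(C[m][:,2],[20,50,80]).round(1))
E
python3 lid.py
```

```text
13.4667 [479.70502108  75.08581059 186.68376903] [-4.74796859  1.1616656   7.31527235]
45 [108.2 122.1 197.2]
100 [211.9 214.3 216. ]
200 [196.8 199.1 200.8]
```

The lid is lifting: 214 mm near its front against 199 mm at the rear. Retract next.

play_rows:
  dp:
    - [0.5,0,3]
    - [0,0,5]
    - [0,0,10]
    - [0,0,15]
    - [-5,0,20]
    - [-8,0,25]
    - [-8,0,25]
    - [0,0,0]
  yaw: [0,0,0,0,0,0,0,0]

```text
t: 14.18
ee_pos: [461.9, 75.2, 294.7]
orientation: [0.112, 3.132, 0.002]
ft_force: [1.1, -0.1, -0.2]
width: 17.6
grasp_force: 30.0
```

```bash
python3 lid.py
python3 - <<'E'
from h import *
p=shot('wrist'); C=cloud(p); o=ctrl.get_obs()['ee_pos']; print(o)
tz=o[2]-78.6
m=(C[...,2]>tz-8)&(C[...,2]<tz+20)&(np.hypot(C[...,0]-o[0],C[...,1]-o[1])<15)
print(m.sum(),np.median(C[m],0),C[m].min(0),C[m].max(0))
m=(C[...,2]>74)&(C[...,2]<81)&(np.hypot(C[...,0]-438,C[...,1]-358)<50); P=C[m][:,:2].astype(np.float32)
if len(P)>9: print('stand',len(P),np.median(C[m],0),cv2.minEnclosingCircle(P))
E
```

```text
14.1833 [461.92184365  75.23060649 294.70575155] [ 1.11626766 -0.12226963 -0.2084668 ]
45 [115.3 125.5 211.2]
100 [217.4 224.7 226.4]
200 [200.4 203.2 205.4]
[461.00838852  75.01392117 290.94157477]
49 [458.95737315  77.05444567 225.26779664] [458.18324591  74.38016537 217.07353745] [461.15206518  80.1833813  232.24261415]
stand 1676 [437.18438734 356.73451792  77.30092908] ((438.2587890625, 358.2945556640625), 31.046520233154297)
```

play_rows:
  dp:
    - [-3,20,0]
    - [-3,36,0]
    - [-3,38,0]
    - [-3,38,0]
    - [-3,38,0]
    - [-3,38,0]
    - [-3,38,0]
    - [-2,34,0]
  yaw: [0,0,0,0,0,0,0,0]

```text
t: 14.95
ee_pos: [436.5, 357.0, 288.0]
orientation: [-0.111, -3.138, 0.002]
ft_force: [0.6, -0.3, 0.2]
width: 18.0
grasp_force: 30.0
```

play_rows:
  dp:
    - [0,0,-30]
    - [0,0,-30]
    - [0,0,-30]
    - [0,0,-15]
    - [0,0,-5]
    - [0,0,0]
    - [0,0,0]
  yaw: [0,0,0,0,0,0,0]

```text
t: 15.53
ee_pos: [437.7, 355.1, 179.6]
orientation: [-0.112, -3.139, 0.0]
ft_force: [-0.1, 0.4, -0.8]
width: 17.7
grasp_force: 30.0
```

Run:
```python
from h import *
o=ctrl.get_obs()['ee_pos']; print(o); p=shot('wrist'); C=cloud(p); save(p,'w5.png')
m=(C[...,2]>98)&(C[...,2]<145)&(np.hypot(C[...,0]-o[0],C[...,1]-o[1])<12)
print(m.sum(),np.median(C[m],0),C[m].min(0),C[m].max(0))
m=(C[...,2]>74)&(C[...,2]<81)&(np.hypot(C[...,0]-438,C[...,1]-358)<50); P=C[m][:,:2].astype(np.float32)
if len(P)>9: print('stand',len(P),np.median(C[m],0),cv2.minEnclosingCircle(P))
```

```text
[437.70226713 355.06454283 179.61754383]
58 [434.55974432 356.89318229 113.09280723] [433.81675037 354.22549861 103.31755361] [436.93414962 360.0069822  123.48510243]
stand 2188 [430.59838756 360.12076839  77.34516393] ((438.0902099609375, 358.2288818359375), 29.81732749938965)
```

View pics/w5.png

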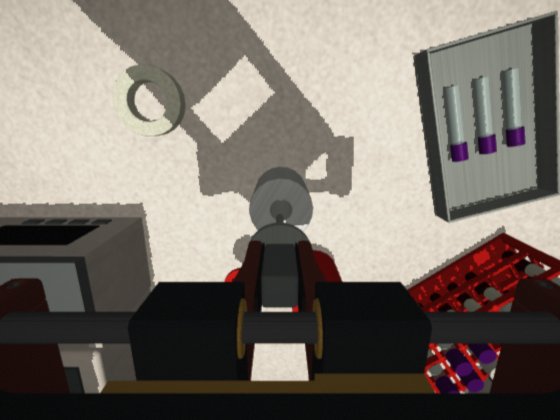

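The pin tip at about (281,215) is just above the bore at (281,210), and by the depth data it sits about 5 mm towards -x. I'll shift +4 in x and +1 in y, then insert.

play_rows:
  dp:
    - [2,1,0]
    - [2,0,0]
    - [0,0,-10]
    - [0,0,-10]
    - [0,0,-10]
    - [0,0,-5]
    - [0,0,0]
  yaw: [0,0,0,0,0,0,0]

```text
t: 16.17
ee_pos: [440.4, 355.1, 142.7]
orientation: [-0.112, -3.137, 0.004]
ft_force: [-0.3, -0.3, -0.4]
width: 17.6
grasp_force: 30.0
```

play_rows:
  dp:
    - [0,0,-10]
    - [0,0,-10]
    - [0,0,-10]
    - [0,0,-10]
    - [0,0,-5]
    - [0,0,-5]
    - [0,0,0]
  yaw: [0,0,0,0,0,0,0]

```text
t: 16.75
ee_pos: [440.9, 355.6, 93.5]
orientation: [-0.112, -3.138, 0.002]
ft_force: [0.3, -0.1, -0.1]
width: 18.3
grasp_force: 30.0
```

No contact so far. Lower slowly until the collar seats.

play_rows:
  dp:
    - [0,0,-2]
    - [0,0,-2]
    - [0,0,-1]
    - [0,0,-1]
    - [0,0,0]
    - [0,0,0]
  yaw: [0,0,0,0,0,0]

```text
t: 17.25
ee_pos: [441.5, 356.0, 88.8]
orientation: [0.112, 3.139, 0.0]
ft_force: [0.3, -0.3, -1.0]
width: 17.4
grasp_force: 30.0
```

play_rows:
  dp:
    - [0,0,-1]
    - [0,0,0]
    - [0,0,0]
  yaw: [0,0,0]

```text
t: 17.5
ee_pos: [441.4, 356.0, 87.7]
orientation: [-0.112, -3.14, -0.0]
ft_force: [0.4, -1.3, -1.0]
width: 18.0
grasp_force: 30.0
```

play_rows:
  dp:
    - [0,0,-1]
    - [0,0,-0.5]
    - [0,0,0]
    - [0,0,0]
  yaw: [0,0,0,0]

```text
t: 17.83
ee_pos: [441.6, 356.1, 86.8]
orientation: [0.112, 3.139, 0.0]
ft_force: [-1.7, -0.5, 5.6]
width: 17.7
grasp_force: 30.0
```

play_rows:
  dp:
    - [0,0,-0.5]
    - [0,0,0]
    - [0,0,0]
  yaw: [0,0,0]

```text
t: 18.08
ee_pos: [441.6, 356.1, 86.8]
orientation: [0.112, 3.139, 0.0]
ft_force: [-2.6, -2.5, 11.1]
width: 18.1
grasp_force: 30.0
```

play_rows:
  dp:
    - [0,0,0.5]
    - [0,0,0]
    - [0,0,0]
    - [0,0,0]
    - [0,0,0]
    - [0,0,0]
    - [0,0,0]
    - [0,0,0]
  yaw: [0,0,0,0,0,0,0,0]
  gripper: 0

```text
t: 18.75
ee_pos: [441.4, 356.0, 86.1]
orientation: [-0.112, -3.139, 0.0]
ft_force: [0.0, -1.1, -0.1]
width: 67.2
grasp_force: 0.0
```

play_rows:
  dp:
    - [0,0,0]
    - [0,0,0]
    - [0,0,0]
    - [0,0,5]
    - [0,0,15]
    - [0,0,25]
    - [0,0,25]
    - [0,0,25]
  yaw: [0,0,0,0,0,0,0,0]

```text
t: 19.42
ee_pos: [441.2, 355.8, 182.4]
orientation: [-0.112, -3.139, 0.001]
ft_force: [0.9, 0.3, 0.1]
width: 87.6
grasp_force: 0.0
```

play_rows:
  dp:
    - [-15,0,30]
    - [-15,0,30]
    - [-15,0,20]
    - [0,0,0]
    - [0,0,0]
    - [0,0,0]
  yaw: [0,0,0,0,0,0]

```text
t: 19.92
ee_pos: [396.4, 355.7, 260.6]
orientation: [-0.112, -3.139, 0.001]
ft_force: [0.4, 0.1, -0.3]
width: 87.6
grasp_force: 0.0
```

```bash
python3 lid.py
python3 - <<'E'
from h import *
p=shot('wrist'); C=cloud(p); save(p,'w6.png')
s=np.hypot(C[...,0]-439,C[...,1]-357)<45
for a,b in((117,128),(80,90),(73,80)):
  P=C[s&(C[...,2]>a)&(C[...,2]<b)]; print(a,len(P))
  if len(P)>5: print(np.median(P,0),cv2.minEnclosingCircle(P[:,:2].astype(np.float32)))
E
```

```text
19.9167 [396.36269344 355.73372599 260.64121372] [ 0.39917315  0.10912337 -0.32660187]
45 [119.8 197.3 211.4]
100 [202.5 202.5 202.5]
117 278
[440.73301415 358.18711919 122.08089989] ((441.791259765625, 358.1404724121094), 11.504368782043457)
80 502
[434.66515803 358.44195009  82.39484056] ((441.8893127441406, 358.0861511230469), 20.07179832458496)
73 895
[425.68669771 359.0271363   77.28764329] ((438.0745849609375, 358.1319274902344), 29.989574432373047)Traceback (most recent call last):
  File "lid.py", line 6, in <module>
    m=(b>lo)&(b<hi)&(a>-110)&(a<110)&(C[...,2]<260); print(lo,np.percentile(C[m][:,2],[20,50,80]).round(1))
                                                              ~~~~~~~~~~~~~^^^^^^^^^^^^^^^^^^^^^^
    return _quantile_unchecked(
        a, q, axis, out, overwrite_input, method, keepdims, weights)
    return _ureduce(a,
                    func=_quantile_ureduce_func,
    ...<5 lines>...
                    overwrite_input=overwrite_input,
                    method=method)
    r = func(a, **kwargs)
    result = _quantile(arr,
                       quantiles=q,
    ...<2 lines>...
                       out=out,
                       weights=wgt)
    slices_having_nans = np.isnan(arr[-1, ...])
                                  ~~~^^^^^^^^^
IndexError: index -1 is out of bounds for axis 0 with size 0
```

View pics/w6.png

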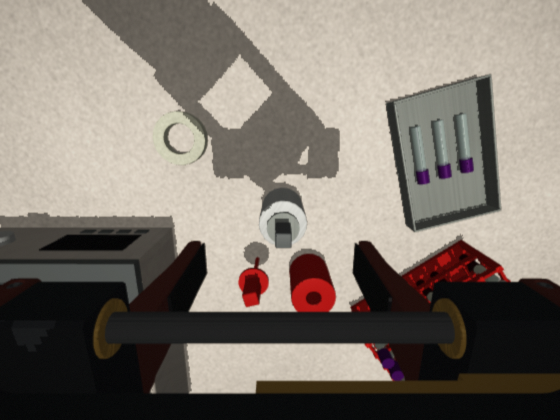

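The pin is upright in the grey stand at about (283,220), with its collar seated and 4 mm off the axis. The arm now blocks the side view of the lid, so I'll check it from the top.

```bash
sed "s/'side'/'top'/" lid.py | python3 - && python3 -c "
from h import *
ticket.close_job() if 0 else None"
```

```text
20.0167 [396.36901442 355.45156822 259.81238311] [-0.6082593   0.10828105 -0.41087443]
45 [ 84.3 204.2 214. ]
100 [224.2 227.2 230. ]
200 [202.7 205.8 208.9]
```

```bash
python3 -c "
from workcell import ticket
print(ticket.close_job())"
```

```text
the job is handed in; nothing more can be done
None
```

I've handed the job in: the lid is sprung ajar at about 0.21 rad and the pin hangs upright in its grey stand, about 4 mm off the axis; no verdict came back.

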